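# Stack three stack-nest totes square in a corner stop, over a steel block

## Robot

A 6-joint arm with a two-finger parallel gripper is mounted at the origin on the work surface; the furniture and walls round the work are solid. World frame = base frame: x ahead of the robot, y to its left, z up, the work surface at z = 0. Lengths are in mm, angles in degrees, forces in N, time in s.
With the tool pointing down it reaches from about 300 to 850 mm from the base axis. Payload 4.2 kg.
Tool frame: the origin (TCP) lies at the very end of the fingers, on their centre line; the grasp point (between the pads) lies 19 mm behind it (env.grasp_offset is the distance from the TCP to the grasp point, in mm); z points along the fingers, y is the line along which they close (so a half turn about z gives the same grasp; the last joint's range is limited). The gripper opens to 91 mm and grips with 3 to 60 N. Pads are 32 mm wide; open, the fingers measure 118 mm over their backs; the gripper's body (76 mm by 178 mm) begins 60 mm behind the grasp point.
Start: joints at [-65.947, 18.312, 89.639, -0, 72.044, -1.146], TCP at [244.816, -520.296, 213.976] pointing down, gripper open.
Joint ranges: [-177.97, 177.97], [-48.28, 115.42], [12.27, 149.76], [-77.06, 257.06], [2.81, 150.46], [-146.56, 146.56]. Speed limits (degrees/s): [147.25, 147.25, 180, 180, 180, 180].

## Interface

Orientations are given as [roll, pitch, yaw] about the fixed x, y, z axes, in that order (R = Rz(yaw) Ry(pitch) Rx(roll)).
In Python, from workcell import env, eyes gives the robot as it stands.
- The arm moves only by the tool send_rows, never from a script. Its arguments are lists of equal length, an entry for each row: "grip": the opening, from -1 (shut) to 1 (fully open), so that 0 is half open; "xyz": the shift along the world's x, y, z in m, a list of three; "yaw": the turn about the world's z in degrees. A call has 1 to 8 rows; each row is the pose to reach, as a shift and turn from the pose commanded when the call began; what a row does not reach only later rows make up. A row lasts 1/12 s, in which the tool goes at most 41.7 mm and 7.16 degrees, less where a joint would pass 70% of its speed; a pose out of reach is approached as far as the arm can. A call with a gripper value outside its range is refused whole. The fingers move at their own pace and stop on an object; "grip_force" is the grip in N (left out, the last holds). Time passes only in rows, so rows that repeat a pose let the fingers close. It gives the time, the measured TCP pose, the force, the opening and the grip force at its end, in the units of the state.
- env.state(): the state, without advancing time (a new reading comes with each control period).
- eyes.grab_frame(name): name is "scene" or "top" or "wrist"; returns a dict with "frame" (420x560x3 uint8, red, green, blue), "fx", "fy", "cx", "cy" (pixels), "pose" (4x4, takes a point from camera to world coordinates). Camera axes: x right, y down, z forward; pixel columns grow to the right and rows downward; lengths in mm; the calibration is good to about 2 mm. A picture is of the moment at which its call begins. There is no depth.
- env.job_done(): hands the job in; it is judged then, once.
The state is a dict: "time_s": time; "qpos": joint angles; "qvel": joint speeds; "effort": joint torques, N m; "ee_pos": TCP position; "ee_rot": TCP orientation; "force": force on the tool from outside, world axes, zero at the start; "torque": the same for the moment, N m; "gripper_width": finger opening in mm; "gripper_force": force on a finger pad.
Only numpy, scipy, OpenCV 4.12 (cv2) and the standard library are available. Lean on these libraries where they do the work, as an engineer would, in place of code of your own. Each camera call takes 0.05 s, during which the arm holds its last target. There are 200 camera calls.

## Task

Stand the deepest of the three grey totes in the corner stop, long side along the long fence and pushed up against both fences (either end may lead), and then lay the steel block flat on its floor. Then put the medium tote on it, turned end for end from it so that it stacks on the rim instead of nesting down, and last the shallowest tote on that, again turned end for end from the one below.

Things in the scene. Friction and masses are not known exactly. Their poses are not given: they have to be found in the camera images.
- deep_tote: Deepest grey plastic stack-nest tote, 56 mm high, open on top; rim 124 (its x) x 66 mm (y), walls lean in to 104 x 46 at the base, 2.5 mm thick. Origin: centre of underside, z up. Grip pads (28 mm long, 12 mm down from the rim, 66 mm apart over their faces) at mid length of the long sides: grip there from above, closing along y. 0.11 to 0.21 kg. Its +x end, the front, has a cut-out in the rim, 30 mm wide, 10 mm deep.
- medium_tote: Like the deep tote (same rim, base, grip pads, front at +x) but 46 mm high. Turned end for end on the deep tote its feet rest on the deep rim and its base sits 8 mm inside: its underside is then 48 mm above the deep tote's underside, with 3 mm of play each way. Facing the same way, the feet drop into the rim slots and it nests about 14 mm lower.
- shallow_tote: Like the deep tote (same rim, base, grip pads, front at +x) but 38 mm high: the shallowest. Turned end for end on the medium tote its underside is 38 mm above the medium tote's underside, with 2.5 mm of play each way; facing the same way it nests about 10 mm lower.
- deep_front (a point): Middle of the rim line at the front (cut-out) end of the deep tote: 62 mm along its +x, 56 mm up. On all three totes each long side has two feet (10 mm long, at x = +45 and -26 mm, undersides 8 mm and tops 16 mm above the tote's underside, out to y = +-33 mm) and two rim slots (18 mm wide, 21 mm deep) at the same x.
- medium_front (a point): Middle of the rim line at the front (cut-out) end of the medium tote: 62 mm along its +x, 46 mm up.
- shallow_front (a point): Middle of the rim line at the front (cut-out) end of the shallow tote: 62 mm along its +x, 38 mm up.
- corner_stop: Fixed dark steel plate 94 x 150 x 4 mm with two steel fences rising 14 mm above the plate: the long one along its y at the +x side (inner face x = +33 mm), the short one along its x at the +y end (inner face y = +53.8 mm). The -x and -y sides are open. Origin: underside, below the seat point.
- corner_seat (a point): On the top of the stop's plate (4 mm above the underside), same axes as the stop: where the origin of the deep tote lies when the tote stands along the stop's y (front to +y or to -y) and touches both fences: the feet of one long side touch the long fence, one end wall the top edge of the short fence.
- steel_block: Ground steel gauge block 30 (its x) x 50 (its y) x 22 mm (z), lying flat; origin: centre of its underside. It fits the deep tote only with its 50 mm along the tote's length (the floor inside is about 99 x 41 mm), so grip it across the 50 mm and let it down between the walls.
There are look-alikes about, which are no part of the job. What is shaped like the steel_block but green is not meant.

How it is judged:
By the outcome, as a careful person would: the job done as asked, in the order asked, and still so for the second after the job is handed in, with the robot touching nothing.
It also fails if it takes over 72 s, if anything falls off the work surface, if the arm or the gripper's body presses on something with over 40 N, if the wrist force passes 120 N, or if a joint passes its speed limit or range.

## Working session

There is one attempt and no reset: what is moved stays moved. The work goes in short steps, Python scripts to look and compute and a tool call to move; the robot and the scene stay as the last step left them, time stands still between calls to the robot, and variables do not carry over. Pictures are saved under pics/ and viewed, at most 10 in all, crops included, and the job is handed in when it is done.

Besides the shell and the picture viewer there is one more tool, called as name(argument=value, ...), one argument or row to a line, values as JSON. send_rows: Moves the arm, as the interface text tells. Its arguments: {"type":"object","properties":{"grip":{"type":"array"},"xyz":{"type":"array"},"yaw":{"type":"array"},"grip_force":{"type":"number"}},"required":["grip","xyz","yaw"]}

```bash
ls; mkdir -p pics
cat > h.py <<'E'
import numpy as np, cv2
from workcell import env, eyes
def grab(name,fn):
    f=eyes.grab_frame(name); cv2.imwrite(f'pics/{fn}.png',f['frame'][:,:,::-1])
    np.savez(f'pics/{fn}.npz',K=[f['fx'],f['fy'],f['cx'],f['cy']],P=f['pose']); return f
def w(fn,u,v,z):
    d=np.load(f'pics/{fn}.npz'); fx,fy,cx,cy=d['K']; P=d['P']
    r=P[:3,:3]@np.array([(u-cx)/fx,(v-cy)/fy,1]); t=P[:3,3]
    return t+r*(z-t[2])/r[2]
def px(fn,p):
    d=np.load(f'pics/{fn}.npz'); fx,fy,cx,cy=d['K']; P=d['P']
    c=P[:3,:3].T@(np.array(p)-P[:3,3]); return [fx*c[0]/c[2]+cx,fy*c[1]/c[2]+cy]
def crop(fn,u0,v0,u1,v1,s,out):
    im=cv2.imread(f'pics/{fn}.png')[v0:v1,u0:u1]; cv2.imwrite(f'pics/{out}.png',cv2.resize(im,None,fx=s,fy=s,interpolation=cv2.INTER_CUBIC))
E
python3 - <<'E'
from h import *
a=grab('top','t0');b=grab('scene','s0')
for f in(a,b):print(f['fx'],f['pose'].round(2))
print(env.state())
E
```

```text
pics
521.3621025240861 [[ 1.0000e-02 -9.9000e-01  1.5000e-01  2.0277e+02]
 [-1.0000e+00 -1.0000e-02  1.0000e-02 -2.1071e+02]
 [-0.0000e+00 -1.5000e-01 -9.9000e-01  1.2941e+03]
 [ 0.0000e+00  0.0000e+00  0.0000e+00  1.0000e+00]]
503.3568344754249 [[-5.5000e-01 -6.3000e-01  5.4000e-01 -1.8797e+02]
 [-8.3000e-01  4.2000e-01 -3.6000e-01  2.0727e+02]
 [ 0.0000e+00 -6.5000e-01 -7.6000e-01  9.1017e+02]
 [ 0.0000e+00  0.0000e+00  0.0000e+00  1.0000e+00]]
{'time_s': 0.1, 'qpos': array([-6.59471066e+01,  1.83490615e+01,  8.96981775e+01, -3.34018798e-04,
        7.20442206e+01, -1.14638839e+00]), 'qvel': array([ 0.02428324, -0.12683652, -0.0799096 , -0.01148086, -0.01547463,
        0.00343351]), 'effort': array([-4.24611881e-04, -4.13331020e+01, -2.32510221e+01,  7.27915415e-02,
        4.21492488e-02, -5.69170481e-05]), 'ee_pos': array([ 244.63120213, -519.87763544,  213.20188653]), 'ee_rot': array([-1.79908552e+02, -1.51230061e-03,  2.51993839e+01]), 'force': array([ 0.49277517,  0.02656017, -0.32454035]), 'torque': array([ 0.02328985,  0.00627521, -0.01076655]), 'gripper_force': 0.0, 'gripper_width': 90.99713277776878}
```

```bash
python3 -c "
import cv2
a=cv2.imread('pics/t0.png');cv2.imwrite('pics/t0b.png',cv2.resize(a,(800,600),interpolation=cv2.INTER_CUBIC))"
```

```text
(no output)
```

View pics/t0b.png

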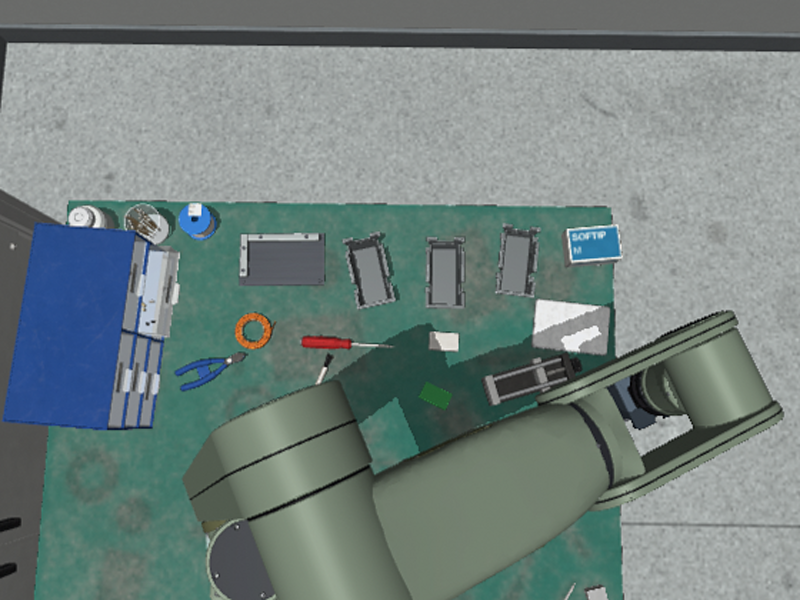

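View pics/s0.png

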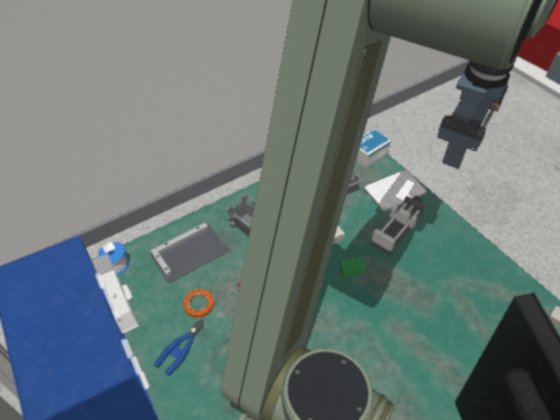

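The top view (800-px scale) shows the stop at (282,260) with its fences up and left, three grey totes at (372,270), (446,272) and (517,261), a whitish block at (444,341) and a green look-alike at (435,395). The scene view is mostly blocked by the arm. I'll enlarge the top view next.

Run:
```python
from h import *
crop('t0',162,150,428,290,3,'t0c')
s=.7
for n,u,v,z in [('stop',282,260,4),('T1',372,270,40),('T2',446,272,40),('T3',517,261,40),('blk',444,341,22),('grn',435,395,22)]:
  print(n,w('t0',u*s,v*s,z).round(0))
```

```text
stop [469.   5.   4.]
T1 [ 446. -156.   40.]
T2 [ 445. -283.   40.]
T3 [ 466. -405.   40.]
blk [ 328. -281.   22.]
grn [ 236. -266.   22.]
```

View pics/t0c.png

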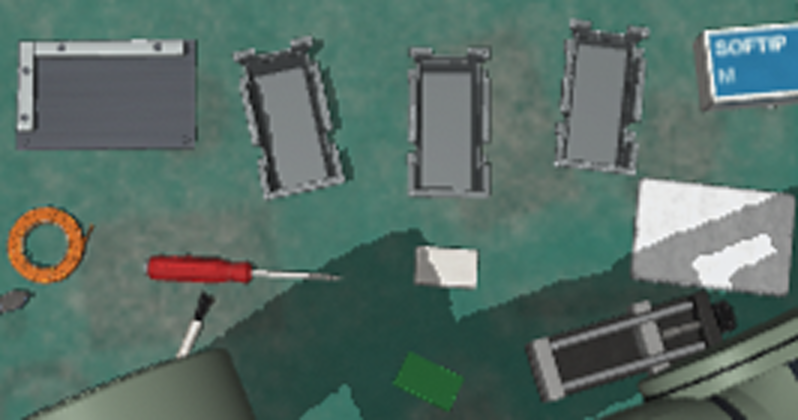

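The crop shows the totes with their cut-outs apparently at the top (+x) ends. The whitish 50x30 block is at crop (446,267), and the only block look-alike, the green one, is at (428,380). The look-alike totes differ only in depth, so I'll look closer with the wrist camera.

send_rows(
  grip=[1,1,1,1,1,1,1,1],
  xyz=[
    [0.02,0.03,0.02],
    [0.04,0.06,0.04],
    [0.06,0.09,0.06],
    [0.08,0.12,0.08],
    [0.1,0.15,0.1],
    [0.12,0.18,0.12],
    [0.14,0.21,0.13],
    [0.155,0.24,0.136],
  ],
  yaw=[-3,-6,-9,-12,-15,-18,-22,-25.2],
)

```text
time_s: 0.77
ee_pos: [401.3, -278.9, 351.4]
ee_rot: [179.9, -0.1, -0.2]
force: [-0.4, -0.1, 0.3]
gripper_width: 91.2
gripper_force: 0.0
```

Run:
```python
from h import *
f=grab('wrist','w0');print(f['fx'],f['pose'].round(2),env.state()['ee_pos'],env.state()['ee_rot'])
```

```text
327.74777399834386 [[-0.0000e+00 -9.7000e-01 -2.4000e-01  4.6746e+02]
 [-1.0000e+00  0.0000e+00 -0.0000e+00 -2.7844e+02]
 [ 0.0000e+00  2.4000e-01 -9.7000e-01  5.2274e+02]
 [ 0.0000e+00  0.0000e+00  0.0000e+00  1.0000e+00]] [ 403.39630168 -274.01305118  352.15944269] [-1.79810043e+02 -3.23301281e-01  1.86534824e-03]
```

View pics/w0.png

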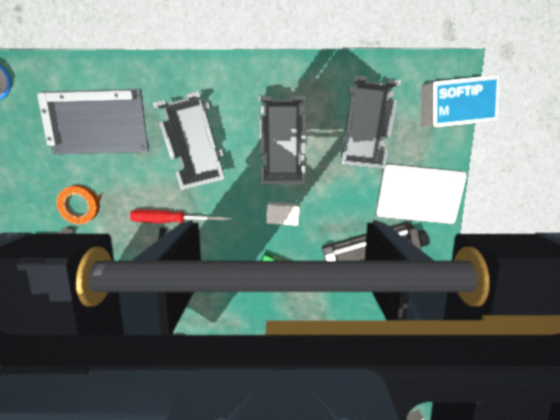

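The wrist view shows totes at px (193,140), (283,140) and (370,120), with the block at (283,214) and the stop at (95,122). I'll go lower to rank heights and measure.

send_rows(
  grip=[1,1,1,1,1,1,1],
  xyz=[
    [-0.005,0,-0.04],
    [-0.01,-0.005,-0.08],
    [-0.015,-0.008,-0.12],
    [-0.015,-0.008,-0.16],
    [-0.015,-0.008,-0.19],
    [-0.015,-0.008,-0.19],
    [-0.015,-0.008,-0.19],
  ],
  yaw=[0,0,0,0,0,0,0],
)

```text
time_s: 1.4
ee_pos: [384.1, -287.9, 159.1]
ee_rot: [-179.9, 0.2, 0.0]
force: [1.2, -0.5, 0.2]
gripper_width: 91.3
gripper_force: 0.0
```

Run:
```python
from h import *
f=grab('wrist','w1');print(f['pose'].round(3))
crop('w1',80,0,480,270,2,'w1c')
```

```text
[[ 0.00000e+00 -9.70000e-01 -2.43000e-01  4.51142e+02]
 [-1.00000e+00 -0.00000e+00  1.00000e-03 -2.87807e+02]
 [-1.00000e-03  2.43000e-01 -9.70000e-01  3.30106e+02]
 [ 0.00000e+00  0.00000e+00  0.00000e+00  1.00000e+00]]
```

View pics/w1c.png

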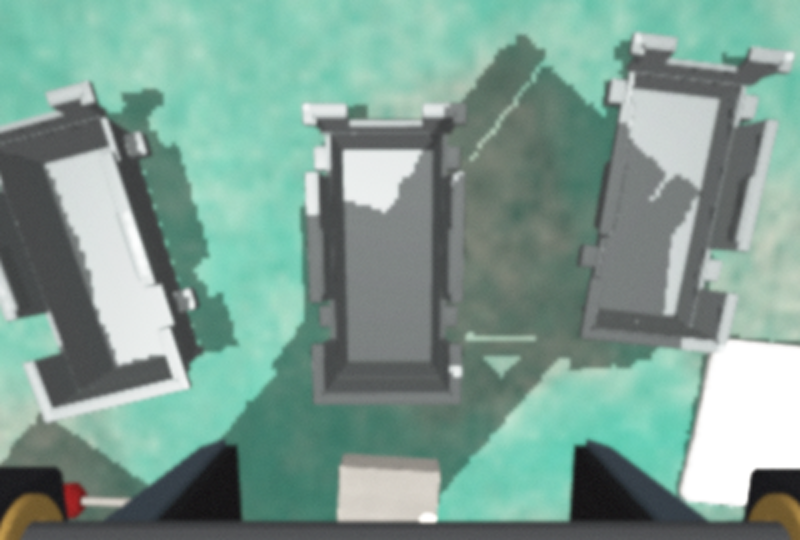

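All three fronts (cut-outs) face +x. From rim size, the left one seems deepest and the right one shallowest. I'll fit poses and heights.

```bash
cat > fit.py <<'E'
from h import *
from scipy.optimize import least_squares
def fit(fn,pts,u0,v0,s,h=None,x0=(445,-283,0,46)):
    # pts: (u,v,lx,ly,'r' rim or number z)
    def res(p):
        x,y,a,hh=p; hh=h or hh; c,sn=np.cos(a),np.sin(a); o=[]
        for u,v,lx,ly,z in pts:
            q=px(fn,[x+c*lx-sn*ly,y+sn*lx+c*ly,hh if z=='r' else z])
            o+=[q[0]-(u/s+u0),q[1]-(v/s+v0)]
        return o
    r=least_squares(res,x0); return r.x[:2].round(1),np.degrees(r.x[2]).round(2),r.x[3].round(1),'rms',np.sqrt(np.mean(r.fun**2)).round(2)
E
python3 - <<'E'
from fit import *
T={'T1':[(45,420,-62,33,'r'),(189,386,-62,-33,'r'),(95,83,62,-33,'r'),(48,97,62,-15,'r')],
'T2':[(317,403,-62,33,'r'),(461,403,-62,-33,'r'),(303,104,62,33,'r'),(465,104,62,-33,'r'),(345,104,62,15,'r'),(425,104,62,-15,'r')],
'T3':[(583,336,-62,33,'r'),(724,350,-62,-33,'r'),(633,35,62,33,'r'),(792,54,62,-33,'r'),(675,40,62,15,'r'),(750,49,62,-15,'r')]}
I={'T1':(450,-160,.2,50),'T2':(445,-283,0,46),'T3':(466,-405,-.1,40)}
for k in T:
  print(k,fit('w1',T[k],80,0,2,x0=I[k]))
  for h in(56,46,38): print('   ',h,fit('w1',T[k],80,0,2,h=h,x0=I[k]))
B=[(342,455,15,25,22),(440,460,15,-25,22)]
for p in B: print(w('w1',p[0]/2+80,p[1]/2,22).round(1))
for u,v in [(416,247),(478,250),(476,288),(418,284)]: print('blk top',w('t0',u/3+162,v/3+150,22).round(1))
print('stop')
for u,v,z in [(33,56,18),(183,54,18),(35,132,18),(18,150,4),(196,150,4),(196,40,4)]: print(w('t0',u/3+162,v/3+150,z).round(1))
E
```

```text
T1 (array([ 445.1, -147.3]), np.float64(12.92), np.float64(50.6), 'rms', np.float64(0.61))
    56 (array([ 444.9, -149.7]), np.float64(12.82), np.float64(50.0), 'rms', np.float64(1.28))
    46 (array([ 445.3, -145.1]), np.float64(13.0), np.float64(50.0), 'rms', np.float64(1.13))
    38 (array([ 445.5, -141.5]), np.float64(13.13), np.float64(50.0), 'rms', np.float64(2.59))
T2 (array([ 445.2, -279.7]), np.float64(0.4), np.float64(43.1), 'rms', np.float64(0.71))
    56 (array([ 444. , -280.1]), np.float64(0.39), np.float64(46.0), 'rms', np.float64(2.58))
    46 (array([ 444.9, -279.8]), np.float64(0.4), np.float64(46.0), 'rms', np.float64(0.89))
    38 (array([ 445.6, -279.6]), np.float64(0.4), np.float64(46.0), 'rms', np.float64(1.17))
T3 (array([ 470.2, -407.5]), np.float64(-5.93), np.float64(32.0), 'rms', np.float64(0.4))
    56 (array([ 466.1, -397.7]), np.float64(-5.66), np.float64(40.0), 'rms', np.float64(4.68))
    46 (array([ 467.8, -401.8]), np.float64(-5.78), np.float64(40.0), 'rms', np.float64(2.66))
    38 (array([ 469.2, -405. ]), np.float64(-5.87), np.float64(40.0), 'rms', np.float64(1.17))
[ 351.7 -256.4   22. ]
[ 349.2 -304.8   22. ]
blk top [ 343.2 -256.1   22. ]
blk top [ 341.5 -306.8   22. ]
blk top [ 310.4 -305.2   22. ]
blk top [ 312.9 -258.    22. ]
stop
[499.6  65.4  18. ]
[503.1 -60.1  18. ]
[435.1  60.7  18. ]
[422.1  77.3   4. ]
[424.2 -71.9   4. ]
[518.7 -69.1   4. ]
```

Ranking is clear: T1 (51) > T2 (43) > T3 (32), a uniform bias from 56/46/38. So T1 is deep, T2 medium and T3 shallow. I'm cross-checking T1 from the top image and moving over it.

send_rows(
  grip=[1,1,1,1,1,1],
  xyz=[
    [0.012,0.028,0],
    [0.025,0.055,0],
    [0.038,0.083,-0.01],
    [0.05,0.11,-0.02],
    [0.061,0.137,-0.03],
    [0.061,0.137,-0.03],
  ],
  yaw=[3,6,9,12.8,12.8,12.8],
)

```text
time_s: 1.95
ee_pos: [448.1, -148.1, 131.2]
ee_rot: [-180.0, -0.2, 13.0]
force: [-0.0, 0.5, -0.0]
gripper_width: 91.1
gripper_force: 0.0
```

Run:
```python
from h import *
print(w('t0',292/3+162,118/3+150,56).round(1))
f=grab('wrist','w2');print(f['pose'][:3,3].round(1)); s=env.state(); print(s['ee_pos'].round(1),s['ee_rot'].round(2))
```

```text
[ 442.5 -154.1   56. ]
[ 512.4 -132.5  302.6]
[ 447.8 -150.   131.8] [ 1.7989e+02 -1.7000e-01  1.3030e+01]
```

View pics/w2.png

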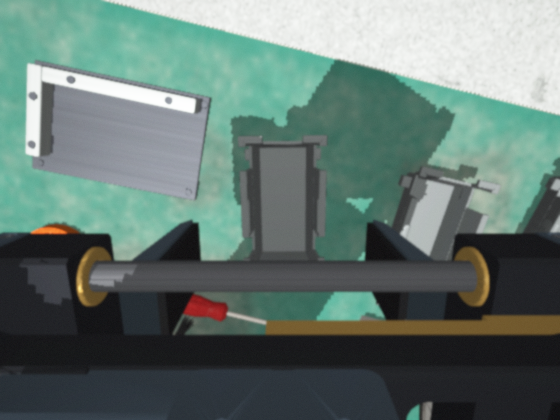

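Tote front corners are at (239,138) and (326,138), square in the view. The stop's plate corners are at (33,168), (195,198) and (210,97).

Run:
```python
from h import *
for p in [(239,138,56),(326,138,56),(282.5,138,56),(33,168,4),(195,198,4),(210,97,4),(45,79,18),(197,111,18),(41,157,18)]: print(p,w('w2',*p).round(1))
```

```text
(239, 138, 56) [ 496.6 -103.5   56. ]
(326, 138, 56) [ 511. -166.   56.]
(282.5, 138, 56) [ 503.8 -134.8   56. ]
(33, 168, 4) [424.6  80.3   4. ]
(195, 198, 4) [430.2 -68.1   4. ]
(210, 97, 4) [521.8 -66.1   4. ]
(45, 79, 18) [504.7  64.4  18. ]
(197, 111, 18) [507.9 -60.6  18. ]
(41, 157, 18) [439.9  64.1  18. ]
```

send_rows(
  grip=[1,1,1,1,0.3,0.3,0.3,0.3],
  xyz=[
    [-0.004,0,-0.03],
    [-0.004,0,-0.065],
    [-0.004,0,-0.1],
    [-0.004,0,-0.1],
    [-0.004,0,-0.1],
    [-0.004,0,-0.1],
    [-0.004,0,-0.1],
    [-0.004,0,-0.1],
  ],
  yaw=[0,0,0,0,0,0,0,0],
  grip_force=25,
)

```text
time_s: 2.67
ee_pos: [443.4, -152.0, 32.2]
ee_rot: [179.9, -0.2, 12.8]
force: [-0.7, 1.5, 0.7]
gripper_width: 67.4
gripper_force: 0.4
```

send_rows(
  grip=[0,0,0,0,0,0,0,0],
  xyz=[
    [0,0,0],
    [0,0,0],
    [0,0,0],
    [0,0,0.01],
    [0,0,0.03],
    [0,0,0.06],
    [0,0,0.06],
    [0,0,0.06],
  ],
  yaw=[0,0,0,0,0,0,0,0],
)

```text
time_s: 3.33
ee_pos: [443.0, -151.8, 91.8]
ee_rot: [179.8, -0.2, 12.8]
force: [-0.7, 0.2, -2.1]
gripper_width: 65.6
gripper_force: 25.0
```

send_rows(
  grip=[0,0,0,0,0,0,0,0],
  xyz=[
    [0,0.02,0],
    [0,0.04,0],
    [0,0.06,0],
    [0,0.08,0],
    [0,0.1,0],
    [0.005,0.12,0],
    [0.01,0.14,0],
    [0.018,0.15,0],
  ],
  yaw=[7,14,21,28,35,42,49,56],
)

```text
time_s: 4.0
ee_pos: [458.1, 0.5, 88.8]
ee_rot: [-179.8, 0.0, 69.2]
force: [0.0, 0.7, -0.9]
gripper_width: 65.6
gripper_force: 25.0
```

send_rows(
  grip=[0,0,0,0,0,0],
  xyz=[
    [0,0,0],
    [0,0,0],
    [0,0,0],
    [0,0,0],
    [0,0,0],
    [0,0,0],
  ],
  yaw=[7,14,21,22.6,22.6,22.6],
)

```text
time_s: 4.5
ee_pos: [459.0, -1.3, 89.1]
ee_rot: [-179.9, -0.0, 91.3]
force: [-0.9, -0.3, -0.7]
gripper_width: 66.0
gripper_force: 25.0
```

Run:
```python
from h import *
f=grab('wrist','w3');print(f['pose'][:3,3].round(1)); s=env.state(); print(s['ee_pos'].round(1),s['ee_rot'].round(2),s['force'].round(2))
```

```text
[456.5  67.  260.3]
[459.2  -1.3  89.3] [-179.92   -0.     91.34] [ 0.19  0.69 -1.94]
```

View pics/w3.png

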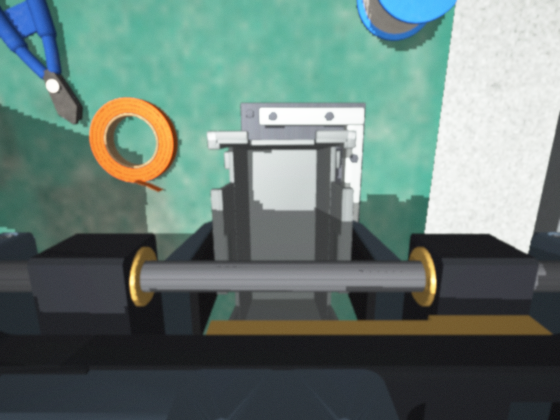

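The tote is held square to the stop. Short-fence inner edge is at row ~124 and the plate's right edge at (366,103)-(360,225).

Run:
```python
from h import *
for p in [(260,124,18),(345,124,18),(366,103,18),(360,225,18),(208,138,114),(356,138,114),(282,138,114)]: print(p,w('w3',*p).round(1))
```

```text
(260, 124, 18) [440.4  66.5  18. ]
(345, 124, 18) [501.3  67.9  18. ]
(366, 103, 18) [515.1  82.6  18. ]
(360, 225, 18) [518.2  -7.5  18. ]
(208, 138, 114) [424.   60.2 114. ]
(356, 138, 114) [488.8  61.7 114. ]
(282, 138, 114) [456.4  61.  114. ]
```

send_rows(
  grip=[0,0,0,0,0],
  xyz=[
    [0,0,-0.025],
    [0,0,-0.045],
    [0,0,-0.052],
    [0,0,-0.052],
    [0,0,-0.052],
  ],
  yaw=[0,0,0,0,0],
)

```text
time_s: 4.97
ee_pos: [459.9, -1.3, 37.9]
ee_rot: [-180.0, -0.0, 91.4]
force: [0.5, 0.2, -1.2]
gripper_width: 65.6
gripper_force: 25.0
```

send_rows(
  grip=[0,0,0,0,0],
  xyz=[
    [0.004,0.005,0],
    [0.008,0.01,0],
    [0.009,0.011,0],
    [0.01,0.012,0],
    [0.01,0.012,0],
  ],
  yaw=[0,0,0,0,0],
)

```text
time_s: 5.38
ee_pos: [470.3, 9.9, 38.5]
ee_rot: [180.0, 0.1, 91.5]
force: [-1.0, -5.7, -0.7]
gripper_width: 65.7
gripper_force: 25.0
```

send_rows(
  grip=[0,0,0,0],
  xyz=[
    [0.001,-0.001,0],
    [0.002,-0.001,0],
    [0.002,-0.001,0],
    [0.002,-0.001,0],
  ],
  yaw=[0,0,0,0],
)

```text
time_s: 5.72
ee_pos: [471.5, 9.7, 38.1]
ee_rot: [-180.0, 0.0, 91.4]
force: [-1.1, -2.8, -0.3]
gripper_width: 65.7
gripper_force: 25.0
```

send_rows(
  grip=[0,0,0,0],
  xyz=[
    [0.001,0,0],
    [0.002,0,0],
    [0.002,0,0],
    [0.002,0,0],
  ],
  yaw=[0,0,0,0],
)

```text
time_s: 6.05
ee_pos: [471.7, 9.8, 37.6]
ee_rot: [-179.7, -0.0, 91.4]
force: [-4.5, -1.8, 1.8]
gripper_width: 65.9
gripper_force: 25.0
```

send_rows(
  grip=[0,0,0,0,0],
  xyz=[
    [0.001,0.001,-0.001],
    [0.001,0.002,-0.0015],
    [0.001,0.002,-0.002],
    [0.001,0.002,-0.002],
    [0.001,0.002,-0.002],
  ],
  yaw=[0,0,0,0,0],
)

```text
time_s: 6.47
ee_pos: [471.8, 10.2, 35.9]
ee_rot: [-179.6, 0.1, 91.5]
force: [-6.9, -9.6, 6.0]
gripper_width: 65.9
gripper_force: 25.0
```

send_rows(
  grip=[0.8,0.8,0.8,0.8,0.8,0.8,0.8,0.8],
  xyz=[
    [0,0,0],
    [0,0,0],
    [0,0,0],
    [-0.001,-0.001,0],
    [-0.001,-0.001,0.03],
    [-0.001,-0.001,0.06],
    [-0.001,-0.001,0.09],
    [-0.001,-0.001,0.12],
  ],
  yaw=[0,0,0,0,0,0,0,0],
)

```text
time_s: 7.13
ee_pos: [474.1, 11.0, 157.5]
ee_rot: [179.9, -0.0, 91.4]
force: [0.7, 0.8, -0.5]
gripper_width: 81.8
gripper_force: 0.0
```

Run:
```python
from h import *
f=grab('wrist','w4');print(f['pose'][:3,3].round(1)); s=env.state(); print(s['ee_pos'].round(1),s['ee_rot'].round(2),s['force'].round(2),s['gripper_width'])
crop('w4',180,50,420,240,3.3,'w4c')
```

```text
[471.   79.2 328.6]
[478.   11.  163.3] [ 1.7927e+02 -1.0000e-02  9.1410e+01] [ 2.82 -0.38  3.33] 82.09031751121391
```

View pics/w4c.png

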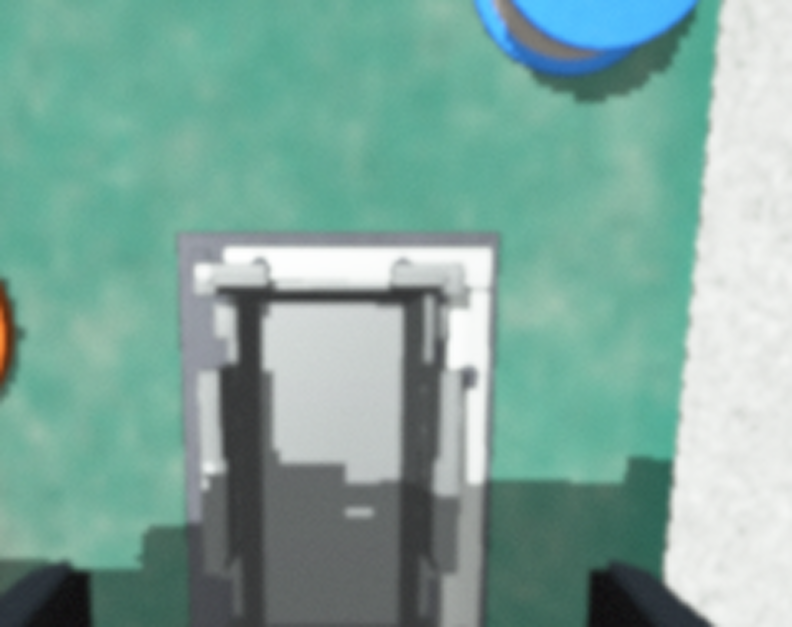

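The deep tote is seated square against both fences: rim corners at crop (193,265) and (467,265), with the feet line on the long fence. Next is the block.

Run:
```python
from h import *
for p in [(342,455,0),(440,460,0),(342,466,22),(440,471,22)]: print(w('w1',p[0]/2+80,p[1]/2,p[2]).round(1))
for u in(193,330,467): print('deep',w('w4',u/3.3+180,265/3.3+50,60).round(1))
im=cv2.imread('pics/t0.png'); 
# block in w0 (wrist, high): segment whitish blob around (283,214)
im=cv2.imread('pics/w0.png')[195:235,255:315].astype(int)
m=((im.min(2)>105)).astype(np.uint8); n,l,st,c=cv2.connectedComponentsWithStats(m)
i=1+np.argmax(st[1:,4]); ys,xs=np.where(l==i); r=cv2.minAreaRect(np.c_[xs,ys].astype(np.float32)); print(st[i],r)
for q in cv2.boxPoints(r): print(w('w0',q[0]+255,q[1]+195,22).round(1))
```

```text
[ 344.6 -254.2    0. ]
[ 341.9 -306.     0. ]
[ 346.  -256.3   22. ]
[ 343.5 -304.8   22. ]
deep [436.7  73.4  60. ]
deep [469.8  74.2  60. ]
deep [503.  75.  60.]
[ 11   0  49  32 873] ((35.87823486328125, 17.781387329101562), (28.35824203491211, 52.44641876220703), 78.40782928466797)
[ 347.3 -247.6   22. ]
[ 364. -328.   22.]
[ 318.8 -338.    22. ]
[ 301.5 -256.    22. ]
```

send_rows(
  grip=[0.8,0.8,0.8,0.8,0.8,0.8,0.8,0.8],
  xyz=[
    [-0.01,-0.02,0],
    [-0.02,-0.04,0],
    [-0.03,-0.06,0],
    [-0.045,-0.09,0],
    [-0.06,-0.12,0],
    [-0.075,-0.15,0],
    [-0.09,-0.18,0],
    [-0.105,-0.21,0],
  ],
  yaw=[-7,-14,-21,-28,-35,-42,-49,-56],
)

```text
time_s: 7.85
ee_pos: [368.4, -200.5, 156.1]
ee_rot: [179.9, -0.1, 35.1]
force: [0.6, -0.4, 0.3]
gripper_width: 82.1
gripper_force: 0.0
```

send_rows(
  grip=[0.8,0.8,0.8,0.8,0.8,0.8,0.8,0.8],
  xyz=[
    [-0.01,-0.02,0],
    [-0.02,-0.04,0],
    [-0.03,-0.06,-0.01],
    [-0.04,-0.075,-0.03],
    [-0.041,-0.082,-0.05],
    [-0.041,-0.082,-0.06],
    [-0.041,-0.082,-0.06],
    [-0.041,-0.082,-0.06],
  ],
  yaw=[-7,-14,-21,-28,-35,-38.1,-38.1,-38.1],
)

```text
time_s: 8.52
ee_pos: [327.9, -281.2, 95.7]
ee_rot: [-180.0, 0.0, -2.6]
force: [0.1, -0.5, 0.0]
gripper_width: 82.4
gripper_force: 0.0
```

send_rows(
  grip=[0.8,0.8,0.8,0.8,0,0,0,0],
  xyz=[
    [0,0,-0.04],
    [0,0,-0.075],
    [0,0,-0.093],
    [0,0,-0.093],
    [0,0,-0.093],
    [0,0,-0.093],
    [0,0,-0.093],
    [0,0,-0.093],
  ],
  yaw=[0,0,0,0,0,0,0,0],
  grip_force=35,
)

```text
time_s: 9.18
ee_pos: [328.4, -281.7, 3.9]
ee_rot: [179.9, -0.1, -2.7]
force: [0.2, -0.5, 0.0]
gripper_width: 58.3
gripper_force: 0.0
```

send_rows(
  grip=[-0.1,-0.1,-0.1,-0.1,-0.1,-0.1],
  xyz=[
    [0,0,0],
    [0,0,0],
    [0,0,0],
    [0,0,0.02],
    [0,0,0.06],
    [0,0,0.1],
  ],
  yaw=[0,0,0,0,0,0],
)

```text
time_s: 9.68
ee_pos: [326.4, -280.2, 102.9]
ee_rot: [-179.8, 0.2, -2.7]
force: [0.7, -1.7, -3.3]
gripper_width: 49.8
gripper_force: 35.0
```

send_rows(
  grip=[-0.1,-0.1,-0.1,-0.1,-0.1,-0.1,-0.1,-0.1],
  xyz=[
    [0.01,0.02,0],
    [0.025,0.05,0],
    [0.04,0.08,0],
    [0.055,0.115,0],
    [0.072,0.15,0],
    [0.09,0.185,0],
    [0.107,0.22,0],
    [0.122,0.25,0],
  ],
  yaw=[1,2,3,4.1,4.1,4.1,4.1,4.1],
)

```text
time_s: 10.35
ee_pos: [450.2, -29.1, 102.7]
ee_rot: [180.0, 0.0, 1.5]
force: [0.6, -1.1, -3.3]
gripper_width: 49.9
gripper_force: 35.0
```

send_rows(
  grip=[-0.1,-0.1,-0.1,-0.1,-0.1],
  xyz=[
    [0.01,0.02,0],
    [0.018,0.035,0],
    [0.022,0.042,0],
    [0.022,0.042,0],
    [0.022,0.042,0],
  ],
  yaw=[0,0,0,0,0],
)

```text
time_s: 10.77
ee_pos: [471.2, 10.3, 102.6]
ee_rot: [180.0, 0.1, 1.4]
force: [-1.1, -0.7, -2.0]
gripper_width: 49.4
gripper_force: 35.0
```

Run:
```python
from h import *
f=grab('wrist','w5');s=env.state(); print(s['ee_pos'].round(1),s['ee_rot'].round(2),s['force'].round(2))
```

```text
[470.9   9.9 102.7] [1.7997e+02 8.0000e-02 1.3800e+00] [ 0.1  -0.07 -2.85]
```

View pics/w5.png

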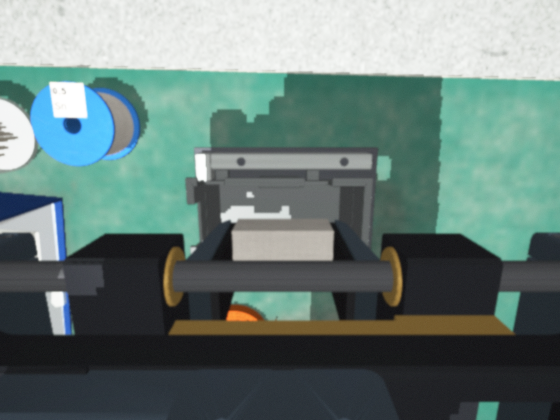

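The block is held between the fingers, with its +x lower edge at row ~221 and upper edge at row ~231. The tote is below at (285,200). I'll check the block's offset in x.

Run:
```python
from h import *
for p in [(234,221,98.8),(332,221,98.8),(234,231,120.8),(333,231,120.8)]: print(w('w5',*p).round(1))
im=cv2.imread('pics/w5.png'); print(im[214:264:2,285].tolist())
```

```text
[485.   37.9  98.8]
[486.3 -16.6  98.8]
[486.5  34.8 120.8]
[487.7 -13.7 120.8]
[[222, 223, 217], [220, 223, 217], [186, 189, 186], [123, 128, 132], [115, 122, 126], [116, 122, 126], [118, 123, 128], [118, 124, 128], [138, 144, 149], [174, 182, 187], [175, 183, 188], [172, 180, 185], [171, 179, 184], [173, 181, 187], [175, 182, 188], [176, 184, 189], [174, 182, 188], [174, 182, 187], [176, 186, 191], [178, 186, 191], [175, 183, 188], [176, 184, 188], [175, 184, 189], [125, 129, 133], [63, 61, 61]]
```

send_rows(
  grip=[-0.1,-0.1,-0.1,-0.1,-0.1,-0.1,-0.1],
  xyz=[
    [0.0005,0.001,-0.025],
    [0.0005,0.001,-0.045],
    [0.0005,0.001,-0.06],
    [0.0005,0.001,-0.075],
    [0.0005,0.001,-0.085],
    [0.0005,0.001,-0.09],
    [0.0005,0.001,-0.09],
  ],
  yaw=[0,0,0,0,0,0,0],
)

```text
time_s: 11.4
ee_pos: [471.1, 10.7, 12.1]
ee_rot: [180.0, 0.2, 1.3]
force: [0.7, -0.3, -1.9]
gripper_width: 49.5
gripper_force: 35.0
```

send_rows(
  grip=[-0.1,-0.1,-0.1],
  xyz=[
    [0,0,-0.001],
    [0,0,-0.002],
    [0,0,-0.002],
  ],
  yaw=[0,0,0],
)

```text
time_s: 11.65
ee_pos: [472.7, 11.5, 11.5]
ee_rot: [180.0, -0.1, 1.4]
force: [0.5, -0.0, -2.6]
gripper_width: 49.7
gripper_force: 35.0
```

send_rows(
  grip=[-0.1,-0.1,-0.1],
  xyz=[
    [0,0,-0.001],
    [0,0,-0.0015],
    [0,0,-0.0015],
  ],
  yaw=[0,0,0],
)

```text
time_s: 11.9
ee_pos: [472.7, 11.7, 10.2]
ee_rot: [180.0, -0.1, 1.4]
force: [-1.3, -0.8, 4.0]
gripper_width: 49.7
gripper_force: 35.0
```

send_rows(
  grip=[0.3,0.3,0.3,0.3,0.3,0.3,0.3,0.3],
  xyz=[
    [0,0,0],
    [0,0,0],
    [0,0,0.0],
    [0,0,0.01],
    [0,0,0.04],
    [0,0,0.07],
    [0,0,0.1],
    [0,0,0.13],
  ],
  yaw=[0,0,0,0,0,0,0,0],
)

```text
time_s: 12.57
ee_pos: [472.0, 11.8, 140.8]
ee_rot: [180.0, 0.0, 1.4]
force: [0.9, -0.7, -0.3]
gripper_width: 59.4
gripper_force: 0.0
```

Run:
```python
from h import *
f=grab('wrist','w6');s=env.state(); print(s['ee_pos'].round(1),s['ee_rot'].round(2),s['force'].round(2))
# expected pixels of the deep rim corners vs seen edges
for p in [(503.5,-52,60),(506.5,74,60)]: print(px('w6',p))
g=f['frame'].mean(2); print(g[100:240:3,285].round(0).tolist())
```

```text
[476.   11.8 146.5] [179.98  -0.66   1.4 ] [ 2.21 -0.65  3.05]
[np.float64(366.2185216053072), np.float64(173.38220749661426)]
[np.float64(202.9020328553314), np.float64(165.5207897718838)]
[93.0, 95.0, 94.0, 93.0, 94.0, 100.0, 99.0, 96.0, 93.0, 93.0, 93.0, 92.0, 92.0, 92.0, 92.0, 82.0, 78.0, 137.0, 168.0, 166.0, 168.0, 149.0, 81.0, 75.0, 103.0, 112.0, 104.0, 120.0, 180.0, 230.0, 245.0, 185.0, 186.0, 252.0, 255.0, 255.0, 255.0, 255.0, 255.0, 142.0, 77.0, 72.0, 73.0, 74.0, 73.0, 78.0, 71.0]
```

send_rows(
  grip=[1,1,1,1,1,1,1,1],
  xyz=[
    [-0.001,-0.01,0],
    [-0.003,-0.02,0],
    [-0.004,-0.03,0],
    [-0.005,-0.045,0],
    [-0.006,-0.06,0],
    [-0.007,-0.075,0],
    [-0.008,-0.09,0],
    [-0.009,-0.1,0],
  ],
  yaw=[7,14,21,28,35,42,49,56],
)

```text
time_s: 13.28
ee_pos: [463.2, -89.4, 139.2]
ee_rot: [180.0, 0.0, 57.7]
force: [0.6, -1.5, -0.2]
gripper_width: 91.4
gripper_force: 0.0
```

send_rows(
  grip=[1,1,1,1,1,1,1,1],
  xyz=[
    [-0.001,-0.015,0],
    [-0.003,-0.03,0],
    [-0.004,-0.045,0],
    [-0.005,-0.06,0],
    [-0.006,-0.075,0],
    [-0.007,-0.09,0],
    [-0.008,-0.1,0],
    [-0.009,-0.11,0],
  ],
  yaw=[7,14,21,28,35,42,49,56],
)

```text
time_s: 13.95
ee_pos: [454.1, -199.0, 139.1]
ee_rot: [-180.0, -0.0, 113.7]
force: [-0.1, -0.5, 0.5]
gripper_width: 91.1
gripper_force: 0.0
```

send_rows(
  grip=[1,1,1,1,1,1,1,1],
  xyz=[
    [-0.001,-0.01,0],
    [-0.003,-0.02,0],
    [-0.004,-0.03,0],
    [-0.005,-0.045,0],
    [-0.006,-0.06,0],
    [-0.007,-0.075,0],
    [-0.008,-0.08,0],
    [-0.009,-0.081,-0.005],
  ],
  yaw=[7,14,21,28,35,42,49,56],
)

```text
time_s: 14.62
ee_pos: [445.9, -280.9, 134.8]
ee_rot: [-179.9, 0.1, 169.7]
force: [0.1, -0.0, 0.3]
gripper_width: 91.2
gripper_force: 0.0
```

send_rows(
  grip=[1,1,1,1,1,1],
  xyz=[
    [0,0,0],
    [0,0,0],
    [0,0,0],
    [0,0,0],
    [0,0,0],
    [0,0,0],
  ],
  yaw=[7,11,11,11,11,11],
)

```text
time_s: 15.12
ee_pos: [445.4, -279.2, 134.4]
ee_rot: [180.0, 0.0, -179.7]
force: [-0.2, -0.6, -0.1]
gripper_width: 91.3
gripper_force: 0.0
```

Run:
```python
from h import *
f=grab('wrist','w7');s=env.state(); print(s['ee_pos'].round(1),s['ee_rot'].round(2),s['force'].round(2))
for p in [(383,-279.8,46),(383,-312.8,46),(383,-246.8,46),(393,-280,2)]: print(np.round(px('w7',p),1))
g=f['frame'].mean(2)
for u in(265,280,295): print(u,g[100:190:2,u].round(0).astype(int).tolist())
r=int(px('w7',(384.5,-279.8,46))[1]); print(r); 
for v in (r-2,r,r+2): print(g[v,220:340:2].round(0).astype(int).tolist())
```

```text
[ 445.4 -279.2  134.5] [ 1.8000e+02  1.0000e-02 -1.7964e+02] [ 0.44  1.13 -0.65]
[281.7 132.4]
[239.1 132.2]
[324.4 132.7]
[281.6 142.4]
265 [110, 83, 73, 64, 64, 64, 64, 65, 63, 67, 66, 70, 71, 70, 69, 67, 71, 80, 80, 76, 59, 40, 43, 71, 79, 80, 79, 78, 78, 79, 79, 81, 79, 78, 79, 78, 78, 78, 80, 77, 78, 77, 77, 79, 78]
280 [61, 60, 60, 61, 63, 63, 62, 64, 66, 69, 71, 72, 74, 72, 72, 69, 71, 79, 79, 76, 59, 38, 43, 69, 77, 79, 80, 79, 78, 79, 80, 81, 78, 77, 79, 78, 79, 79, 77, 78, 78, 78, 79, 78, 79]
295 [62, 60, 60, 59, 58, 60, 62, 62, 63, 62, 62, 62, 62, 65, 67, 66, 68, 76, 79, 79, 61, 41, 43, 72, 78, 78, 78, 79, 80, 79, 81, 78, 78, 80, 79, 82, 77, 80, 80, 78, 79, 77, 78, 79, 78]
134
[100, 102, 105, 108, 112, 113, 113, 109, 109, 110, 108, 97, 85, 71, 66, 66, 66, 67, 64, 71, 70, 72, 71, 70, 70, 69, 70, 72, 69, 71, 71, 70, 67, 70, 69, 70, 68, 66, 66, 66, 67, 68, 68, 68, 68, 66, 65, 62, 63, 63, 64, 63, 64, 63, 63, 64, 61, 64, 63, 62]
[101, 102, 104, 108, 111, 114, 114, 110, 109, 108, 96, 81, 77, 77, 77, 79, 77, 78, 78, 78, 78, 79, 80, 78, 77, 77, 79, 78, 79, 78, 79, 78, 76, 80, 77, 76, 76, 78, 75, 76, 78, 78, 76, 79, 75, 78, 76, 75, 75, 73, 75, 76, 70, 64, 63, 64, 64, 62, 62, 62]
[107, 105, 104, 106, 111, 112, 113, 108, 107, 107, 91, 78, 80, 79, 80, 80, 80, 80, 77, 79, 79, 79, 78, 79, 79, 79, 80, 78, 79, 80, 79, 80, 80, 80, 79, 80, 79, 79, 79, 79, 80, 78, 79, 79, 78, 77, 80, 80, 80, 79, 78, 80, 76, 67, 69, 63, 65, 65, 65, 65]
```

Rear rim appears at row 133 (predicted 132.4), so the estimate is good. Gripping the medium tote now.

send_rows(
  grip=[1,1,1,1,0.2,0.2,0.2,0.2],
  xyz=[
    [0,0,-0.04],
    [0,0,-0.08],
    [0,0,-0.113],
    [0,0,-0.113],
    [0,0,-0.113],
    [0,0,-0.113],
    [0,0,-0.113],
    [0,0,-0.113],
  ],
  yaw=[0,0,0,0,0,0,0,0],
  grip_force=25,
)

```text
time_s: 15.83
ee_pos: [446.7, -280.2, 23.6]
ee_rot: [-179.9, 0.2, -179.6]
force: [0.9, 2.2, 0.7]
gripper_width: 67.4
gripper_force: 0.6
```

send_rows(
  grip=[0,0,0,0,0,0,0,0],
  xyz=[
    [0,0,0],
    [0,0,0],
    [0,0,0],
    [0,0,0],
    [0,0,0.02],
    [0,0,0.06],
    [0,0,0.1],
    [0,0,0.12],
  ],
  yaw=[0,0,0,0,0,0,0,0],
)

```text
time_s: 16.5
ee_pos: [447.0, -280.4, 146.4]
ee_rot: [-179.8, 0.4, -179.6]
force: [0.5, -0.7, -1.4]
gripper_width: 65.7
gripper_force: 25.0
```

send_rows(
  grip=[0,0,0,0,0,0,0,0],
  xyz=[
    [0.002,0.02,0],
    [0.004,0.04,0],
    [0.006,0.06,0],
    [0.008,0.08,0],
    [0.01,0.1,0],
    [0.012,0.125,0],
    [0.014,0.15,0],
    [0.016,0.175,0],
  ],
  yaw=[-7,-14,-21,-28,-35,-42,-49,-56],
)

```text
time_s: 17.17
ee_pos: [461.1, -103.2, 142.0]
ee_rot: [180.0, 0.0, 124.0]
force: [0.8, -0.2, 0.2]
gripper_width: 66.2
gripper_force: 25.0
```

send_rows(
  grip=[0,0,0,0,0,0,0,0],
  xyz=[
    [0.002,0.025,0],
    [0.004,0.05,0],
    [0.006,0.075,0],
    [0.008,0.1,0],
    [0.01,0.116,0],
    [0.01,0.116,-0.02],
    [0.01,0.116,-0.04],
    [0.01,0.116,-0.04],
  ],
  yaw=[-7,-14,-21,-28,-33,-33,-33,-33],
)

```text
time_s: 17.83
ee_pos: [468.5, 12.1, 99.1]
ee_rot: [-179.6, -0.0, 91.5]
force: [-0.6, -1.3, -1.9]
gripper_width: 65.9
gripper_force: 25.0
```

send_rows(
  grip=[0,0,0],
  xyz=[
    [0,0,0],
    [0,0,0],
    [0,0,0],
  ],
  yaw=[0,0,0],
)

```text
time_s: 18.08
ee_pos: [472.2, 11.5, 102.8]
ee_rot: [179.8, 0.0, 91.4]
force: [0.2, -0.7, -1.8]
gripper_width: 65.9
gripper_force: 25.0
```

Run:
```python
from h import *
f=grab('wrist','w8');s=env.state(); print(s['ee_pos'].round(1),s['ee_rot'].round(2),s['force'].round(2))
crop('w8',190,80,370,215,4.4,'w8c')
```

```text
[472.2  11.4 102.7] [1.7985e+02 1.0000e-02 9.1370e+01] [-0.17 -0.11 -1.13]
```

View pics/w8c.png

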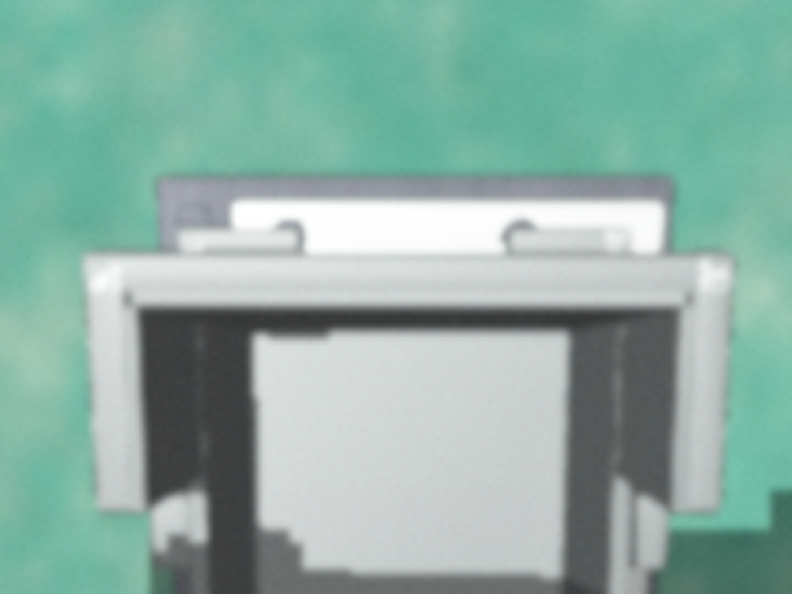

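The medium tote (solid rear end leading) sits above the deep tote. Deep front rim corners are at (178,230) and (632,230), medium rear rim corners at (85,255) and (733,255).

Run:
```python
from h import *
g=lambda u,v,z:w('w8',u/4.4+190,v/4.4+80,z).round(1)
for p in [(178,230,60),(632,230,60),(85,255,126),(733,255,126)]: print(p,g(*p))
```

```text
(178, 230, 60) [436.9  73.7  60. ]
(632, 230, 60) [502.6  75.3  60. ]
(85, 255, 126) [437.4  72.9 126. ]
(733, 255, 126) [502.5  74.4 126. ]
```

send_rows(
  grip=[0,0,0,0,0,0],
  xyz=[
    [0,0.001,-0.008],
    [0,0.001,-0.015],
    [0,0.001,-0.02],
    [0,0.001,-0.025],
    [0,0.001,-0.027],
    [0,0.001,-0.027],
  ],
  yaw=[0,0,0,0,0,0],
)

```text
time_s: 18.63
ee_pos: [471.0, 12.7, 75.3]
ee_rot: [-180.0, -0.0, 91.4]
force: [-3.8, -0.2, 11.1]
gripper_width: 65.8
gripper_force: 25.0
```

send_rows(
  grip=[0,0,0],
  xyz=[
    [0,0,-0.001],
    [0,0,-0.002],
    [0,0,-0.002],
  ],
  yaw=[0,0,0],
)

```text
time_s: 18.88
ee_pos: [471.2, 12.7, 75.1]
ee_rot: [180.0, -0.0, 91.4]
force: [-8.1, 0.4, 24.5]
gripper_width: 65.5
gripper_force: 25.0
```

send_rows(
  grip=[0,0,0,0],
  xyz=[
    [-0.0005,0,0.001],
    [-0.001,0,0.002],
    [-0.001,0,0.002],
    [-0.001,0,0.002],
  ],
  yaw=[0,0,0,0],
)

```text
time_s: 19.22
ee_pos: [471.0, 12.7, 75.2]
ee_rot: [179.9, 0.0, 91.4]
force: [-2.2, -1.0, 8.5]
gripper_width: 66.0
gripper_force: 25.0
```

send_rows(
  grip=[0.7,0.7,0.7,0.7,0.7,0.7,0.7,0.7],
  xyz=[
    [0,0,0.001],
    [0,0,0.001],
    [0,0,0.001],
    [0,0,0.001],
    [0,0,0.03],
    [0,0,0.06],
    [0,0,0.09],
    [0,0,0.09],
  ],
  yaw=[0,0,0,0,0,0,0,0],
)

```text
time_s: 19.88
ee_pos: [473.9, 12.7, 169.5]
ee_rot: [179.4, 0.0, 91.4]
force: [0.9, -0.2, -0.1]
gripper_width: 77.5
gripper_force: 0.0
```

send_rows(
  grip=[0.7,0.7,0.7],
  xyz=[
    [0,0,0],
    [0,0,0],
    [0,0,0],
  ],
  yaw=[0,0,0],
)

```text
time_s: 20.13
ee_pos: [469.2, 12.7, 163.0]
ee_rot: [-179.8, -0.0, 91.4]
force: [-0.5, 0.6, 0.4]
gripper_width: 77.4
gripper_force: 0.0
```

Run:
```python
from h import *
f=grab('wrist','w9');s=env.state(); print(s['ee_pos'].round(1),s['ee_rot'].round(2),s['force'].round(2))
# predicted pixels if medium rim at z=98, deep front rim z=60, mid fence
for n,p in [('med L',(437.4,73.7,98)),('med mid',(470,74.5,98)),('med R',(502.6,75.2,98)),('nested mid',(470,74.5,84)),('deep',(470,74.5,60))]: print(n,np.round(px('w9',p),1))
g=f['frame'].mean(2)
for u in(265,280,300): print(u,g[90:170:2,u].round(0).astype(int).tolist())
v=int(px('w9',(470,74.5,98))[1])+3
for d in(0,4): print(v+d,g[v+d,215:345:2].round(0).astype(int).tolist())
```

```text
[469.2  12.7 162.9] [-179.81   -0.     91.4 ] [-0.3  -0.33 -0.83]
med L [240.9 133.4]
med mid [287.2 133.4]
med R [333.6 133.5]
nested mid [287.  132.8]
deep [286.6 132.1]
265 [146, 147, 146, 147, 150, 150, 153, 152, 154, 155, 156, 155, 153, 149, 150, 149, 143, 151, 190, 247, 188, 174, 220, 213, 206, 140, 58, 67, 180, 216, 217, 217, 216, 216, 216, 214, 214, 213, 213, 212]
280 [149, 147, 147, 142, 142, 142, 142, 142, 138, 140, 141, 141, 142, 141, 144, 144, 141, 148, 180, 251, 253, 240, 221, 212, 207, 142, 56, 66, 176, 212, 213, 212, 211, 212, 211, 210, 210, 210, 208, 207]
300 [146, 145, 142, 140, 140, 137, 138, 137, 142, 138, 139, 139, 142, 147, 148, 149, 138, 140, 173, 248, 252, 234, 213, 208, 204, 141, 55, 63, 170, 207, 207, 208, 207, 205, 206, 205, 203, 202, 203, 202]
136 [146, 150, 153, 155, 153, 155, 150, 148, 149, 150, 156, 159, 197, 226, 237, 217, 215, 216, 216, 216, 216, 214, 215, 214, 213, 213, 215, 213, 214, 212, 213, 213, 212, 211, 210, 209, 211, 210, 209, 209, 207, 208, 208, 207, 207, 205, 205, 203, 205, 202, 203, 201, 201, 201, 199, 203, 238, 246, 228, 173, 138, 153, 153, 155, 159]
140 [150, 155, 162, 164, 160, 158, 154, 150, 151, 152, 150, 156, 186, 220, 210, 184, 153, 140, 140, 141, 140, 140, 140, 141, 141, 140, 141, 140, 139, 141, 142, 140, 141, 142, 141, 141, 142, 141, 140, 144, 139, 141, 142, 143, 141, 144, 142, 143, 142, 142, 142, 143, 142, 146, 151, 184, 207, 204, 185, 151, 140, 160, 160, 161, 162]
```

Medium verified stacked: rim width is 94 px (stacked predicts 93, nested about 88). Now the shallow tote.

send_rows(
  grip=[1,1,1,1,1,1,1,1],
  xyz=[
    [0,-0.02,0],
    [0,-0.05,0],
    [0,-0.08,0],
    [0,-0.11,0],
    [0,-0.14,0],
    [0,-0.17,0],
    [0,-0.2,0],
    [0,-0.23,0],
  ],
  yaw=[-7,-14,-21,-28,-35,-42,-49,-56],
)

```text
time_s: 20.85
ee_pos: [469.5, -218.5, 163.1]
ee_rot: [-179.9, 0.1, 35.0]
force: [0.2, 0.6, -0.0]
gripper_width: 91.5
gripper_force: 0.0
```

send_rows(
  grip=[1,1,1,1,1,1,1,1],
  xyz=[
    [0,-0.03,0],
    [0,-0.06,0],
    [0,-0.09,0],
    [0,-0.12,0],
    [0,-0.15,0],
    [0,-0.18,-0.02],
    [0,-0.188,-0.035],
    [0,-0.188,-0.035],
  ],
  yaw=[-7,-14,-21,-28,-35,-41.3,-41.3,-41.3],
)

```text
time_s: 21.52
ee_pos: [467.9, -405.9, 124.4]
ee_rot: [-179.7, 0.4, -6.0]
force: [-0.9, 1.2, 0.1]
gripper_width: 91.4
gripper_force: 0.0
```

send_rows(
  grip=[1,1,1],
  xyz=[
    [0,0,0],
    [0,0,0],
    [0,0,0],
  ],
  yaw=[0,0,0],
)

```text
time_s: 21.77
ee_pos: [470.8, -404.5, 130.3]
ee_rot: [180.0, -0.1, -5.8]
force: [-0.1, -0.7, 0.1]
gripper_width: 91.4
gripper_force: 0.0
```

Run:
```python
from h import *
f=grab('wrist','w10');s=env.state(); print(s['ee_pos'].round(1),s['ee_rot'].round(2),s['force'].round(2))
a=np.radians(-5.87);R=np.array([[np.cos(a),-np.sin(a)],[np.sin(a),np.cos(a)]]); c=np.array([469.2,-405])
for l in [(62,33),(62,24),(62,-24),(62,-33),(59.5,0)]: print(l,np.round(px('w10',(*(c+R@l),38)),1))
g=f['frame'].mean(2)
q=px('w10',(*(c+R@(62,24)),38)); q2=px('w10',(*(c+R@(62,-24)),38))
for u in(q[0],q2[0]): print(int(u),g[int(q[1])-24:int(q[1])+24:2,int(u)].round(0).astype(int).tolist(),int(q[1])-24)
v=int(q[1])+2
for d in(0,2): print(v+d,g[v+d,210:350:2].round(0).astype(int).tolist())
```

```text
[ 470.9 -404.5  130.6] [ 1.7995e+02 -7.0000e-02 -5.8200e+00] [-0.01 -0.    0.23]
(62, 33) [241.5 132.6]
(62, 24) [253.  132.7]
(62, -24) [314.1 132.7]
(62, -33) [325.6 132.7]
(59.5, 0) [283.5 135.9]
252 [96, 98, 98, 98, 98, 97, 92, 90, 91, 90, 90, 90, 100, 111, 110, 98, 65, 76, 91, 100, 111, 110, 110, 108] 108
314 [87, 87, 86, 85, 85, 83, 87, 87, 85, 87, 88, 87, 96, 111, 110, 103, 65, 68, 88, 94, 104, 104, 103, 105] 108
134 [164, 161, 133, 100, 91, 90, 89, 91, 93, 93, 93, 92, 93, 88, 88, 92, 95, 109, 109, 109, 112, 111, 110, 109, 111, 111, 111, 98, 87, 90, 89, 90, 88, 86, 87, 85, 85, 85, 83, 85, 86, 85, 87, 87, 87, 86, 84, 105, 113, 113, 110, 111, 111, 112, 112, 110, 111, 110, 93, 89, 90, 89, 87, 89, 87, 84, 82, 82, 83, 87]
136 [162, 156, 118, 91, 88, 90, 91, 92, 93, 95, 94, 94, 91, 88, 86, 88, 93, 107, 106, 104, 110, 110, 111, 111, 109, 111, 109, 98, 88, 88, 92, 92, 90, 89, 87, 86, 86, 85, 86, 85, 87, 88, 91, 90, 89, 86, 84, 101, 110, 109, 110, 108, 110, 111, 110, 108, 110, 110, 92, 91, 92, 90, 89, 89, 88, 84, 84, 81, 84, 87]
```

send_rows(
  grip=[1,1,1,1,0.2,0.2,0.2,0.2],
  xyz=[
    [-0.0015,-0.0005,-0.04],
    [-0.0015,-0.0005,-0.08],
    [-0.0015,-0.0005,-0.115],
    [-0.0015,-0.0005,-0.115],
    [-0.0015,-0.0005,-0.115],
    [-0.0015,-0.0005,-0.115],
    [-0.0015,-0.0005,-0.115],
    [-0.0015,-0.0005,-0.115],
  ],
  yaw=[0,0,0,0,0,0,0,0],
  grip_force=25,
)

```text
time_s: 22.48
ee_pos: [470.2, -406.8, 17.3]
ee_rot: [179.8, -0.2, -5.9]
force: [0.6, 0.8, -0.4]
gripper_width: 67.6
gripper_force: 0.2
```

send_rows(
  grip=[0,0,0,0,0,0],
  xyz=[
    [0,0,0],
    [0,0,0],
    [0,0,0],
    [0,0,0],
    [0,0,0],
    [0,0,0],
  ],
  yaw=[0,0,0,0,0,0],
)

```text
time_s: 22.98
ee_pos: [470.1, -406.7, 17.1]
ee_rot: [179.9, -0.2, -5.9]
force: [-0.8, 1.2, 7.0]
gripper_width: 65.8
gripper_force: 25.0
```

send_rows(
  grip=[0,0,0,0,0,0,0],
  xyz=[
    [0,0,0.02],
    [0,0,0.06],
    [0,0,0.1],
    [0,0,0.13],
    [0,0,0.15],
    [0,0,0.15],
    [0,0,0.15],
  ],
  yaw=[0,0,0,0,0,0,0],
)

```text
time_s: 23.57
ee_pos: [469.1, -406.1, 165.9]
ee_rot: [179.9, -0.1, -5.9]
force: [-1.3, -0.1, -2.6]
gripper_width: 65.5
gripper_force: 25.0
```

send_rows(
  grip=[0,0,0,0,0,0,0,0],
  xyz=[
    [0,0.02,0],
    [0,0.05,0],
    [0,0.08,0],
    [0,0.11,0],
    [0,0.14,0],
    [0,0.17,0],
    [0,0.2,0],
    [0,0.23,0],
  ],
  yaw=[7,14,21,28,35,42,49,56],
)

```text
time_s: 24.23
ee_pos: [467.1, -173.9, 162.3]
ee_rot: [-179.8, 0.1, 50.4]
force: [-0.2, 0.6, -0.9]
gripper_width: 66.1
gripper_force: 25.0
```

send_rows(
  grip=[0,0,0,0,0,0,0,0],
  xyz=[
    [0,0.03,0],
    [0,0.06,0],
    [0,0.09,0],
    [0,0.12,0],
    [0.001,0.15,0],
    [0.002,0.18,0],
    [0.002,0.188,-0.015],
    [0.002,0.188,-0.03],
  ],
  yaw=[7,14,21,28,35,41.3,41.3,41.3],
)

```text
time_s: 24.9
ee_pos: [469.9, 14.5, 133.0]
ee_rot: [-179.9, -0.0, 91.6]
force: [-0.5, 0.6, -1.7]
gripper_width: 66.2
gripper_force: 25.0
```

send_rows(
  grip=[0,0,0,0],
  xyz=[
    [0,0,0],
    [0,0,0],
    [0,0,0],
    [0,0,0],
  ],
  yaw=[0,0,0,0],
)

```text
time_s: 25.23
ee_pos: [471.2, 11.8, 134.8]
ee_rot: [180.0, 0.0, 91.3]
force: [-0.1, 0.5, -0.4]
gripper_width: 65.8
gripper_force: 25.0
```

Run:
```python
from h import *
f=grab('wrist','w11');s=env.state(); print(s['ee_pos'].round(1),s['ee_rot'].round(2),s['force'].round(2))
zs=s['ee_pos'][2]-17.1+38
for n,p in [('med L',(437.4,73.7,98)),('med mid',(470,74.5,98)),('med R',(502.6,75.2,98)),('sh L',(437.4,73.7,zs)),('sh mid',(470,74.5,zs)),('sh R',(502.6,75.2,zs))]: print(n,np.round(px('w11',p),1))
g=f['frame'].mean(2)
for u in(225,240,255,283,310,325,340): print(u,g[110:160,u].round(0).astype(int).tolist())
for v in(138,141,144): print(v,g[v,195:370:2].round(0).astype(int).tolist())
```

```text
[471.2  11.8 135. ] [179.94   0.    91.35] [-0.22  0.44 -1.81]
med L [231.8 133.1]
med mid [284.4 133. ]
med R [337.  133.1]
sh L [212.7 136.6]
sh mid [285.4 136.6]
sh R [358.1 136.7]
225 [146, 147, 149, 147, 148, 150, 147, 148, 146, 147, 147, 147, 144, 146, 145, 146, 147, 146, 149, 149, 149, 151, 150, 151, 153, 149, 150, 182, 215, 228, 228, 225, 221, 217, 214, 216, 225, 225, 191, 131, 81, 68, 74, 107, 137, 152, 148, 131, 127, 164]
240 [159, 158, 160, 159, 159, 160, 159, 159, 157, 153, 147, 152, 160, 165, 165, 162, 159, 162, 163, 162, 158, 169, 194, 220, 226, 217, 191, 195, 218, 229, 228, 225, 222, 216, 213, 214, 221, 222, 189, 128, 78, 59, 61, 65, 65, 63, 61, 63, 64, 64]
255 [156, 155, 155, 157, 158, 156, 155, 152, 148, 145, 140, 143, 151, 155, 158, 189, 239, 253, 254, 254, 252, 236, 214, 218, 225, 224, 218, 215, 215, 206, 166, 108, 70, 58, 57, 65, 91, 133, 173, 203, 200, 155, 95, 70, 67, 103, 160, 202, 217, 220]
283 [141, 140, 140, 141, 143, 142, 142, 144, 144, 141, 137, 139, 145, 148, 153, 181, 232, 250, 253, 253, 252, 246, 230, 220, 220, 218, 213, 210, 212, 204, 165, 108, 67, 57,
[... 1419 characters left out ...]
8, 108, 108, 108, 109, 107, 109, 108, 107, 108, 108, 107, 107, 110, 108, 110, 108, 110, 106, 108, 107, 107, 108, 105, 106, 109, 107, 107, 108, 108, 114, 187, 211, 210, 211, 209, 209, 209, 209, 205, 205, 205, 203, 203, 200, 200, 220, 243, 244, 234, 190, 174, 170, 166, 165, 163, 160, 160]
144 [154, 153, 154, 156, 154, 157, 159, 174, 218, 227, 227, 218, 206, 208, 215, 214, 215, 214, 214, 214, 213, 212, 212, 213, 212, 210, 198, 114, 58, 56, 57, 56, 54, 58, 57, 57, 56, 57, 57, 56, 57, 55, 58, 57, 57, 58, 57, 59, 58, 59, 59, 56, 57, 56, 57, 60, 60, 61, 61, 63, 105, 184, 201, 201, 200, 201, 199, 199, 199, 198, 198, 196, 194, 195, 192, 187, 212, 234, 224, 202, 175, 179, 174, 167, 164, 163, 162, 163]
```

Shallow sits within 1 mm of the medium in x and 0.8 mm short in y, with its cut-out end leading to +y (opposite to medium). Lowering.

send_rows(
  grip=[0,0,0,0,0,0],
  xyz=[
    [0,0.001,-0.008],
    [0,0.001,-0.015],
    [0,0.001,-0.02],
    [0,0.001,-0.025],
    [0,0.001,-0.0275],
    [0,0.001,-0.0275],
  ],
  yaw=[0,0,0,0,0,0],
)

```text
time_s: 25.78
ee_pos: [470.6, 13.2, 107.1]
ee_rot: [-180.0, -0.0, 91.4]
force: [-1.6, 0.2, 2.3]
gripper_width: 65.8
gripper_force: 25.0
```

send_rows(
  grip=[0,0,0],
  xyz=[
    [0,0,-0.0005],
    [0,0,-0.0005],
    [0,0,-0.0005],
  ],
  yaw=[0,0,0],
)

```text
time_s: 26.03
ee_pos: [470.7, 13.2, 107.0]
ee_rot: [-180.0, 0.0, 91.4]
force: [-2.5, -0.0, 4.6]
gripper_width: 65.7
gripper_force: 25.0
```

Seated at exactly the expected height. Releasing and backing off.

send_rows(
  grip=[0.7,0.7,0.7,0.7,0.7,0.7,0.7,0.7],
  xyz=[
    [0,0,0],
    [0,0,0],
    [0,0,0],
    [0,0,0],
    [0,0,0.02],
    [0,0,0.05],
    [0,0,0.08],
    [0,0,0.1],
  ],
  yaw=[0,0,0,0,0,0,0,0],
)

```text
time_s: 26.7
ee_pos: [471.7, 13.2, 208.9]
ee_rot: [179.8, 0.0, 91.4]
force: [0.3, 0.3, 0.2]
gripper_width: 77.6
gripper_force: 0.0
```

send_rows(
  grip=[0.7,0.7,0.7,0.7,0.7],
  xyz=[
    [0,0,0.02],
    [0,0,0.02],
    [0,0,0.02],
    [0,0,0.02],
    [0,0,0.02],
  ],
  yaw=[0,0,0,0,0],
)

```text
time_s: 27.12
ee_pos: [469.9, 13.2, 224.9]
ee_rot: [-179.8, -0.0, 91.4]
force: [0.3, -0.6, -0.0]
gripper_width: 77.5
gripper_force: 0.0
```

Run:
```python
from h import *
f=grab('wrist','w12');s=env.state(); print(s['ee_pos'].round(1),s['ee_rot'].round(2),s['force'].round(2))
for z in(128,118): print(z,[np.round(px('w12',p+(z,)),1).tolist() for p in [(437.4,73.7),(470,74.5),(502.6,75.2)]])
g=f['frame'].mean(2)
for u in(250,260,283,310,320): print(u,g[122:150,u].round(0).astype(int).tolist())
for v in(136,138): print(v,g[v,215:355:2].round(0).astype(int).tolist())
print('deep front rim/fence px',px('w12',(440,74.5,60)),px('w12',(470,67,18)))
```

```text
[470.   13.2 225. ] [-179.83   -0.     91.4 ] [-0.51 -0.87  0.17]
128 [[245.0, 132.9], [285.8, 132.9], [326.6, 133.0]]
118 [[246.3, 132.5], [285.7, 132.5], [325.1, 132.7]]
250 [139, 144, 153, 155, 155, 152, 152, 153, 155, 169, 203, 220, 218, 210, 206, 197, 155, 107, 104, 142, 183, 194, 183, 185, 209, 221, 220, 218]
260 [134, 140, 148, 154, 188, 237, 251, 252, 245, 222, 213, 218, 214, 207, 205, 198, 153, 94, 67, 76, 72, 70, 80, 88, 91, 91, 90, 90]
283 [129, 133, 141, 147, 176, 230, 249, 252, 250, 239, 225, 217, 208, 201, 196, 187, 192, 189, 147, 91, 72, 111, 170, 201, 208, 208, 207, 209]
310 [126, 129, 138, 142, 168, 223, 244, 246, 235, 208, 201, 207, 206, 199, 198, 189, 149, 90, 71, 85, 99, 110, 113, 114, 115, 118, 117, 120]
320 [134, 131, 135, 138, 170, 223, 243, 248, 245, 230, 217, 221, 226, 222, 204, 189, 185, 185, 175, 145, 118, 120, 141, 164, 180, 184, 182, 179]
136 [142, 142, 142, 142, 143, 144, 149, 155, 154, 152, 148, 146, 146, 148, 199, 229, 201, 196, 210, 209, 208, 209, 205, 203, 198, 145, 152, 159, 163, 195, 203, 201, 197, 194, 196, 197, 194, 196, 196, 195, 195, 196, 195, 179, 184, 201, 199, 199, 198, 196, 193, 188, 186, 219, 194, 137, 147, 152, 152, 155, 160, 164, 163, 161, 157, 157, 154, 151, 150, 147]
138 [143, 141, 144, 143, 144, 143, 153, 160, 159, 154, 151, 147, 147, 151, 198, 210, 181, 153, 159, 157, 154, 156, 156, 154, 149, 103, 136, 186, 187, 195, 196, 194, 193, 195, 192, 192, 193, 194, 193, 192, 192, 191, 191, 167, 136, 149, 147, 148, 145, 142, 142, 145, 159, 198, 180, 130, 146, 158, 158, 159, 162, 165, 167, 168, 163, 160, 157, 154, 152, 151]
deep front rim/fence px [np.float64(255.2121108532337), np.float64(130.28196645934338)] [np.float64(284.7847363246596), np.float64(137.04210303001136)]
```

```bash
python3 -c "
from workcell import env
print(env.job_done())"
```

```text
the job is handed in; nothing more can be done
None
```

The job is handed in at about 27 s: the deep tote stands in the corner stop against both fences with the steel block set down on its floor, and the medium and shallow totes are stacked on it, each turned end for end; I confirmed both stacks by height and rim width, but did not look at the block again after release.

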